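# Open the roller mill's switch compartment past its safety catch and switch on the isolator

## Robot

A 6-joint arm with a two-finger parallel gripper is mounted at the origin on the work surface. World frame = base frame: x ahead of the robot, y to its left, z up, the work surface at z = 0. Lengths are in m, angles in rad, forces in N, time in s.
With the tool pointing down it reaches from about 0.225 to 0.875 m from the base axis. Payload 3.4 kg.
Tool frame: the origin (TCP) lies at the very end of the fingers, on their centre line; the grasp point (between the pads) lies 19 mm behind it; z points along the fingers, y is the direction in which the jaws open and shut (so a half turn about z gives the same grasp; the last joint's range is limited). The gripper opens to 85 mm and grips with 20 to 120 N. Pads are 22 mm wide; open, the fingers measure 114 mm over their backs; the gripper's body (76 mm by 85 mm) begins 54 mm behind the grasp point. The pads swing forward as they close: fully open they stand 13 mm farther back than shut.
Start: joints at [1.02, 0.276, 1.505, -0, 1.361, -0.121], TCP at [0.24, 0.523, 0.231] pointing down, gripper open.
Joint ranges: [-2.89, 2.89], [-0.75, 2.08], [0.22, 2.7], [-1.18, 4.32], [0.11, 2.71], [-2.7, 2.7]. Speed limits (rad/s): [2.57, 2.57, 3.14, 3.14, 3.14, 3.14].

## Interface

Orientations are given as a unit quaternion [w, x, y, z].
In Python, from rig import get_state, get_image, calibration, sign_off gives the robot as it stands. The module is installed in compiled form; this text tells all that it offers.
- The arm moves only by the tool drive_tool, never from a script. Its argument "targets" is one flat list of numbers, 7 for each row, row after row: the turn, a rotation vector about the tool's x, y, z in degrees, then the shift along the tool's x, y, z in mm, then the opening, from 0 (shut) to 1 (fully open). In form: [wx, wy, wz, tx, ty, tz, fingers, wx, wy, wz, tx, ty, tz, fingers, ...]. A call has 1 to 12 rows; each row shifts and turns the commanded pose from where the row before left it, along the tool's axes as they then stand; what a row does not reach is not made up. A row lasts 1/8 s, in which the tool goes at most 62.5 mm and 10.7 degrees, less where a joint would pass 70% of its speed; a pose out of reach is approached as far as the arm can. A call is refused whole if a number of a shift passes 62.5 or a number of a turn 10.7, either way. A call with a gripper value outside its range is refused whole. The fingers move at their own pace and stop on an object; "grip_force" is the grip in N (left out, the last holds). Time passes only in rows, so rows that do not move let the fingers close. It gives the time, the measured TCP pose, the force and the opening at its end, in the units of the state.
- get_state(): the state, without advancing time (a new reading comes with each control period).
- get_image(name): name is "scene" or "side" or "wrist"; returns the picture (384x512x3 uint8, red, green, blue); there is no depth.
- calibration(name): a dict with "mtx" (3x3 intrinsics, pixels), "world_to_cam" (4x4, takes a point from world to camera coordinates); the wrist camera has in their place "hand_eye" (4x4, takes a point from camera to tool coordinates, whose origin is the TCP and whose axes are the flange's). Camera axes: x right, y down, z forward; pixel columns grow to the right and rows downward; lengths in m; the calibration is good to about 2 mm. A picture is of the moment at which its call begins: read the wrist's pose just before it. calibration takes no time and is no camera call.
- sign_off(): hands the job in, once; it reports no verdict.
The state is a dict: "clock": time; "qpos": joint angles; "qd": joint speeds; "effort": joint torques, N m; "position": TCP position; "ee_rot": TCP orientation; "contact_force": force on the tool from outside, world axes, zero at the start; "moment": the same for the moment, N m; "width": finger opening in m.
Only numpy, scipy, OpenCV 4.12 (cv2) and the standard library are available. Lean on these libraries where they do the work, as an engineer would, in place of code of your own. Each camera call takes 0.05 s, during which the arm holds its last target.

## Task

The roller mill's drop-down door stands ajar, held by a hidden safety catch: reach into the gap at its top edge, hold the sprung steel tongue down while you pull the door past it, and lower the door fully down towards you. Then reach in under the roof and swing the isolator lever all the way over to its left (the side away from the rollers). Take care not to shift the jar and the piece of timber that stand beside the mill.

Things in the scene. Friction and masses are not known exactly. Their poses are not given: they have to be found in the camera images.
- mill: white sheet-steel housing of a bench roller mill, fixed, 225 mm deep, 260 wide, 275 high. Origin: at table height under the middle of its open front; x runs into it, y to its left, z up (mm in this frame below). Inside: y -118 to 118, z 50 to 263, roof from x = 0 back, its front 100 mm a rigid clear window. The roller bed on its right (y below -130, x over 15) carries a jar; top of that jar z 188
- door (a joint): drop-down door (rad): 0 upright and shut, grows as its top comes out and down towards the robot, 1.55 fully down (stop). Panel 190 mm high, 232 wide, 12 thick, bar handle 34 mm off its outer face. Stiff hinge, 0.65 N m friction: stays where left. Starts ajar, 0.22 to 0.27; the catch stops it at 0.28; with the catch held down it passes, and is clear of the strike from 0.4 on
- door_hinge (a point): middle of the door's hinge line along its lower edge, on the inner face: mill frame x -2, y 0, z 55 mm. Axes turn with the door: x out of the inner face (into the housing; up when the door is down), y left, z from hinge to top edge
- door_edge (a point): middle of the door's top edge, on the inner face, 190 mm from door_hinge; axes as door_hinge. Between it and the roof's edge is the gap, 42 mm or more wide, open from above
- catch (a joint): how far the safety catch is pressed (rad): 0 at rest, 0.5 at its stop. From 0.14 on the hook is below the strike and the door is free. Sprung, returns when released; about 4 to 6 N at catch_pad for 0.2 to 0.4 rad
- catch_pad (a point): where to press: upper face of the catch, a plain steel tongue 36 mm wide, 66 long, 6 thick, level in the gap, pivoted on the door's inner face about 20 mm below its top edge and 80 mm right (-y) of its middle; its far end has an upturned hook 8 mm high. The point lies 24 mm from the pivot. Pressing down here 3.5 mm frees the hook; full travel 11 mm. It moves with the door
- strike: fixed steel bracket under the roof, just inside the doorway, behind which the catch hooks. Mill frame: x 3 to 12, y -102 to -58, z 210 to 263 mm. Its origin is the mill's origin, same axes
- lever (a joint): isolator lever (rad): 0 leaning fully right (-y), 0.45 upright, 0.9 leaning fully left (stop). Starts at 0 to 0.25. 0.12 N m friction: stays where it is left
- lever_tip (a point): tip of the isolator lever, on its axis: a steel bar 12 mm square, its upper 36 mm a round black grip 20 mm across, standing on a black block inside the housing, under the roof. The tip is 92 mm from the pivot, which lies at mill frame x 26, y 45, z 100 mm; it swings left and right in the mill's y-z plane
- jar: closed white milling jar 84 mm across, 120 mm tall, standing left of the door. Leave alone. Origin: centre of its underside.
- timber: piece of pale timber 150 x 70 x 45 mm lying right of the door, before the rollers. Leave alone. Origin: centre of its underside.

How it is judged:
On the way, in this order (a step that is already met when the one before it is completed fails the run):
1. the door is pulled past the strike with the catch held down (value of joint catch above 0.1 rad and value of joint door between 0.295 and 0.5 rad), for 0.02 s.
2. the door is fully down (value of joint door above 1.4 rad), for 0.1 s.
3. the isolator lever is swung over to the left (value of joint lever above 0.75 rad), for 0.1 s.
At the end, for the whole second after the job is handed in: The door is down (joint beyond 1.4 rad of 1.55), the lever is over to the left (beyond 0.75 rad of 0.9) and the catch is released (under 0.1 rad) (value of joint door above 1.4 rad and value of joint lever above 0.75 rad and value of joint catch below 0.1 rad); the robot touches nothing.
It fails at once if a bystander (jar, timber) is moved more than 30 mm (distance of any of jar, timber from where it was at the start of the episode above 0.03 m).
It also fails if it takes over 45 s, if anything falls off the work surface, if the arm or the gripper's body presses on something with over 40 N, if the wrist force passes 120 N, or if a joint passes its speed limit or range.

## Working session

There is one attempt and no reset: what is moved stays moved. The work goes in short steps, Python scripts to look and compute and a tool call to move; the robot and the scene stay as the last step left them, time stands still between calls to the robot, and variables do not carry over. Pictures are saved under pics/ and viewed, and the job is handed in when it is done.

Besides the shell and the picture viewer there is one more tool, called as name(argument=value, ...) on one line, values as JSON. drive_tool: Moves the arm, as the interface text tells. Its arguments: {"type":"object","properties":{"targets":{"type":"array"},"grip_force":{"type":"number"}},"required":["targets"]}

```bash
ls; mkdir -p pics; python3 - <<'E'
from rig import *
import cv2
s=get_state(); print(s)
for n in ["scene","side","wrist"]:
    im=get_image(n); cv2.imwrite(f"pics/{n}0.png",im[:,:,::-1]); c=calibration(n); print(n,c)
E
```

```text
pics
{'clock': 0.0, 'qpos': array([ 1.02004017e+00,  2.76615827e-01,  1.50613696e+00, -2.16868349e-05,
        1.36069207e+00, -1.21019977e-01]), 'qd': array([ 9.39112052e-05, -9.86720352e-04, -1.10035762e-03,  7.32427999e-04,
       -1.20393515e-04,  5.61760869e-04]), 'effort': array([-9.12247215e-04, -4.16771793e+01, -2.45805305e+01,  4.11824328e-05,
        1.10262766e-02,  2.07616367e-06]), 'position': array([0.23930752, 0.52225605, 0.23042631]), 'ee_rot': array([-2.95239985e-04,  2.13216242e-01,  9.77004594e-01, -8.77844189e-04]), 'contact_force': array([-0.93726045, -0.43927202, -0.77905553]), 'moment': array([ 0.02314408, -0.03156877, -0.05790861]), 'width': 0.08495395939424813}
scene {'mtx': array([[359.76997477,   0.        , 250.68586715],
       [  0.        , 359.76997477, 189.07499477],
       [  0.        ,   0.        ,   1.        ]]), 'world_to_cam': array([[ 0.45239363,  0.89179165,  0.00690316, -0.33511182],
       [ 0.84865893, -0.42810835, -0.31064652, -0.42567414],
       [-0.27407668,  0.14639293, -0.95050044,  1.35853958],
       [ 0.        ,  0.        ,  0.
[... 278 characters left out ...]
[-0.52392204, -0.79480918, -0.30624183,  0.40467837],
       [ 0.16460748,  0.25828002, -0.95194318,  1.2009705 ],
       [ 0.        ,  0.        ,  0.        ,  1.        ]])}
wrist {'mtx': array([[284.64695711,   0.        , 255.35799583],
       [  0.        , 284.64695711, 191.89528054],
       [  0.        ,   0.        ,   1.        ]]), 'hand_eye': array([[ 1.21643882e-04, -9.56919288e-01, -2.90354028e-01,
         7.45206567e-02],
       [ 9.99999839e-01,  2.77116710e-04, -4.94342937e-04,
        -1.24119113e-04],
       [ 5.53508245e-04, -2.90353921e-01,  9.56919168e-01,
        -1.42202916e-01],
       [ 0.00000000e+00,  0.00000000e+00,  0.00000000e+00,
         1.00000000e+00]])}
```

View pics/scene0.png

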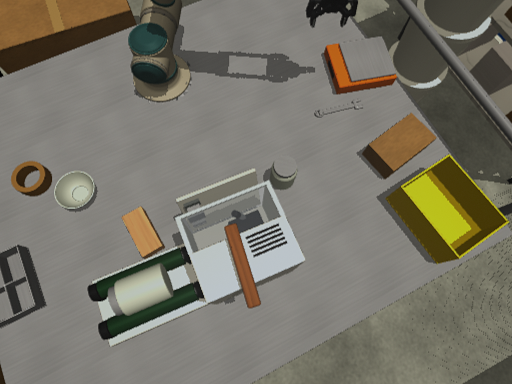

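View pics/side0.png

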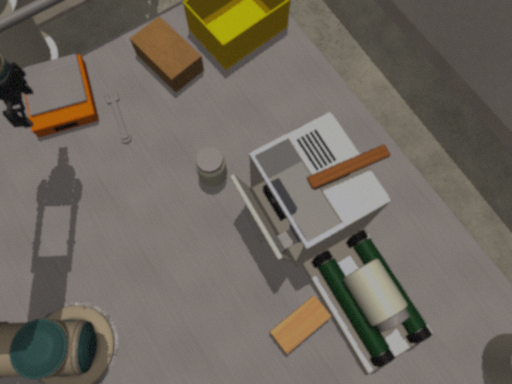

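View pics/wrist0.png

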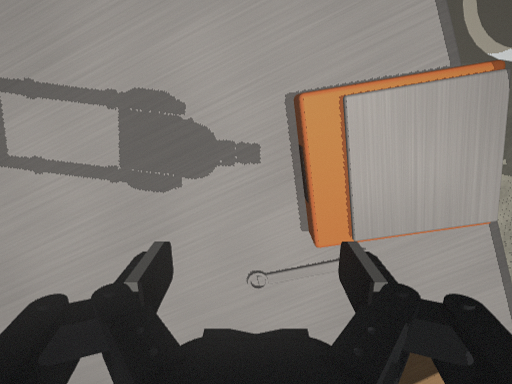

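```bash
python3 - <<'E'
import cv2
a=cv2.imread('pics/scene0.png')[140:340,80:320]; cv2.imwrite('pics/sc_z.png',cv2.resize(a,None,fx=3,fy=3,interpolation=cv2.INTER_CUBIC))
a=cv2.imread('pics/side0.png')[100:370,190:440]; cv2.imwrite('pics/si_z.png',cv2.resize(a,None,fx=2.2,fy=2.2,interpolation=cv2.INTER_CUBIC))
E
```

```text
(no output)
```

View pics/sc_z.png

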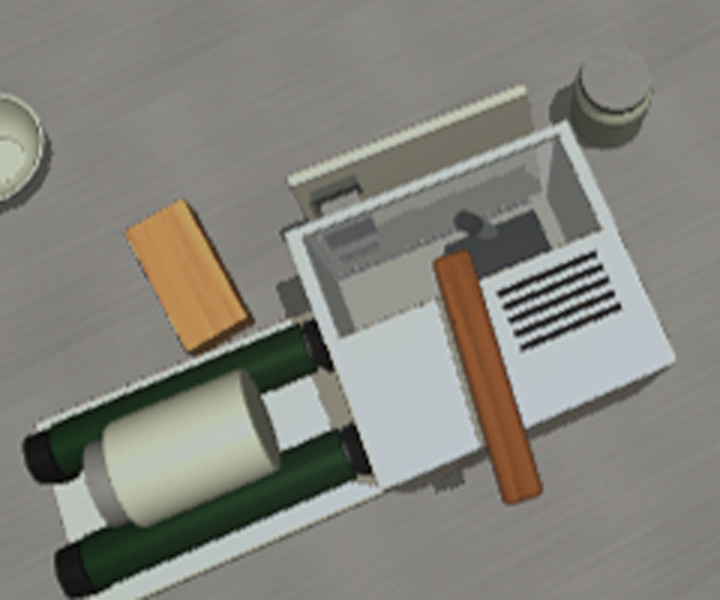

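View pics/si_z.png

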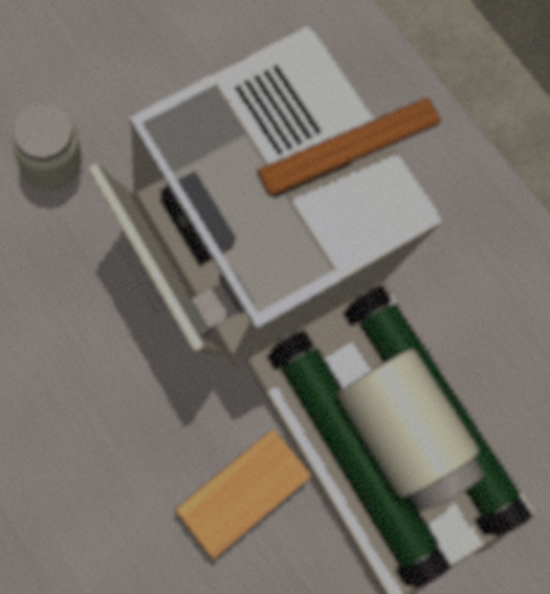

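```bash
cat > h.py <<'E'
import numpy as np
from rig import *
from scipy.spatial.transform import Rotation as R
C={n:calibration(n) for n in("scene","side")}
def ray(n,uv):
    c=C[n];T=np.linalg.inv(c["world_to_cam"]);d=np.linalg.inv(c["mtx"])@np.array([uv[0],uv[1],1.]);return T[:3,3],T[:3,:3]@d
def onz(n,uv,z):
    o,d=ray(n,uv);return o+d*(z-o[2])/d[2]
def proj(n,p):
    c=C[n];q=c["world_to_cam"]@np.append(p,1);q=c["mtx"]@q[:3];return q[:2]/q[2]
def tri(a,b):
    A=[];B=[]
    o1,d1=ray("scene",a);o2,d2=ray("side",b)
    s=np.linalg.lstsq(np.c_[d1,-d2],o2-o1,rcond=None)[0]
    p,q=o1+s[0]*d1,o2+s[1]*d2
    return (p+q)/2,np.linalg.norm(p-q)
E
python3 - <<'E'
from h import *
from scipy.optimize import least_squares
sc={'fl':(568,122),'fr':(288,232),'br':(383,490),'bl':(675,358)}
si={'fl':(132,120),'fr':(258,326),'br':(440,220),'bl':(310,28)}
f=lambda p:(p[0]/3+80-.33,p[1]/3+140-.33); g=lambda p:(p[0]/2.2+190-.27,p[1]/2.2+100-.27)
for k in sc:
    print(k,onz("scene",f(sc[k]),.275).round(4),onz("side",g(si[k]),.275).round(4),tri(f(sc[k]),g(si[k])))
M={'fl':(0,.13),'fr':(0,-.13),'br':(.225,-.13),'bl':(.225,.13)}
def res(v):
    r=[]
    for k,(x,y) in M.items():
        c,s=np.cos(v[2]),np.sin(v[2]);p=np.array([v[0]+c*x-s*y,v[1]+s*x+c*y,.275])
        r+=list(proj("scene",p)-f(sc[k]))+list(proj("side",p)-g(si[k]))
    return np.array(r)
r=least_squares(res,[.5,.1,0]);print(r.x,np.degrees(r.x[2]),r.fun.round(1).reshape(-1,2,2))
# door top edge outer/inner in the scene: left and right ends
for n,a,b in (("left",(525,90),(95,168)),("right",(292,183),(198,346))):
    print(n,tri(f(a),g(b)))
for n,a,b in (("barfront",(453,257),(268,182)),("barback",(522,496),(435,112))): print(n,tri(f(a),g(b)))
E
```

```text
fl [0.6297 0.1079 0.275 ] [0.6263 0.1041 0.275 ] (array([0.62785155, 0.10832504, 0.26689707]), np.float64(0.0026016777952611826))
fr [ 0.6105 -0.1484  0.275 ] [ 0.6098 -0.1504  0.275 ] (array([ 0.61003562, -0.14933502,  0.27270079]), np.float64(0.0016891201963243594))
br [ 0.8347 -0.1639  0.275 ] [ 0.83   -0.1633  0.275 ] (array([ 0.83383349, -0.16359425,  0.2668269 ]), np.float64(0.0021596272181501797))
bl [0.849  0.0906 0.275 ] [0.8488 0.0878 0.275 ] (array([0.84930519, 0.08970827, 0.27324075]), np.float64(0.002616562679636292))
[ 0.61757634 -0.02147137 -0.068331  ] -3.91507787942621 [[[-0.5 -1.1]
  [-0.9 -1.4]]

 [[-1.3 -0.1]
  [-0.2  0.6]]

 [[-1.3 -0.1]
  [ 2.   0.4]]

 [[ 1.2  0.3]
  [-0.5 -2. ]]]
left (array([0.57121938, 0.09596457, 0.22940248]), np.float64(0.0016416213182707546))
right (array([ 0.55558539, -0.12974591,  0.22822574]), np.float64(0.0022714162584653286))
barfront (array([ 0.69837078, -0.03657559,  0.30067697]), np.float64(0.00273681011548649))
barback (array([ 0.88799189, -0.06992538,  0.30026078]), np.float64(0.0013627506711182276))
```

```bash
cat >> h.py <<'E'
yaw=-0.0683; O=np.array([.6176,-.0215,0]); RM=R.from_euler('z',yaw).as_matrix()
W=lambda x,y,z:O+RM@(np.array([x,y,z])/1000.)
ML=lambda p:(RM.T@(np.asarray(p)-O))*1000
def pose():
    s=get_state();q=s["ee_rot"];return s["position"],R.from_quat([q[1],q[2],q[3],q[0]]).as_matrix(),s
def tgtR(tilt=0,side=0):
    # tool z = (sin t,0,-cos t) in mill ; tool y along -? ; x toward robot
    t=np.radians(tilt);z=np.array([np.sin(t),0,-np.cos(t)]);x=np.array([-np.cos(t),0,-np.sin(t)]);y=np.cross(z,x)
    return RM@R.from_euler('z',side,degrees=True).as_matrix()@np.c_[x,y,z]
def need(p,Rt):
    p0,R0,s=pose();rv=np.degrees(R.from_matrix(R0.T@Rt).as_rotvec());d=R0.T@(p-p0)*1000;d2=Rt.T@(p-p0)*1000
    print("mill now",ML(p0).round(1),"force",s["contact_force"].round(1),"t",round(s["clock"],2));print("rot",rv.round(1),"shift(now axes)",d.round(1),"shift(target axes)",d2.round(1))
E
python3 - <<'E'
from h import *
need(W(-25,-60,345),tgtR(0))
E
```

```text
mill now [-414.5  516.8  230.6] force [ 0.7  0.5 -1. ] t 0.15
rot [ -0.1  -0.  -20.7] shift(now axes) [-568.3 -401.9 -113.9] shift(target axes) [-389.5 -576.8 -114.4]
```

drive_tool(targets=[0,0,-10.4,0,0,-55,1,0,0,-10.3,0,0,-55,1,0,0,0,-30,-48,0,1,0,0,0,-30,-48,0,1,0,0,0,-30,-48,0,1,0,0,0,-30,-48,0,1,0,0,0,-30,-48,0,1,0,0,0,-30,-48,0,1,0,0,0,-30,-48,0,1,0,0,0,-30,-48,0,1,0,0,0,-30,-48,0,1,0,0,0,-30,-48,0,1])

```text
clock: 1.65
position: [0.5065, 0.0216, 0.3411]
ee_rot: [0.0, 0.034, 0.999, 0.0]
contact_force: [0.1, 0.9, 0.5]
width: 0.0853
```

```bash
python3 - <<'E'
from h import *
need(W(-25,-60,345),tgtR(0))
E
```

```text
mill now [-113.7   35.4  341.1] force [0.1 0.9 0.5] t 1.65
rot [ 0.  0. -0.] shift(now axes) [-88.8 -95.4  -3.9] shift(target axes) [-88.7 -95.4  -3.9]
```

drive_tool(targets=[0,0,0,-40,-45,0,1,0,0,0,-40,-50,0,1,0,0,0,0,0,0,1])

```text
clock: 2.02
position: [0.5803, -0.0796, 0.3392]
ee_rot: [-0.001, 0.037, 0.999, -0.0]
contact_force: [0.0, 0.8, -0.1]
width: 0.0854
```

```bash
python3 - <<'E'
from h import *
import cv2
p,Rt,s=pose(); im=get_image("wrist"); np.savez('w1',p=p,R=Rt,im=im); print(ML(p))
cv2.imwrite('pics/w1.png',cv2.resize(im[:,:,::-1],None,fx=1.5,fy=1.5,interpolation=cv2.INTER_CUBIC))
E
```

```text
[-33.19855961 -60.5023362  339.15608384]
```

View pics/w1.png

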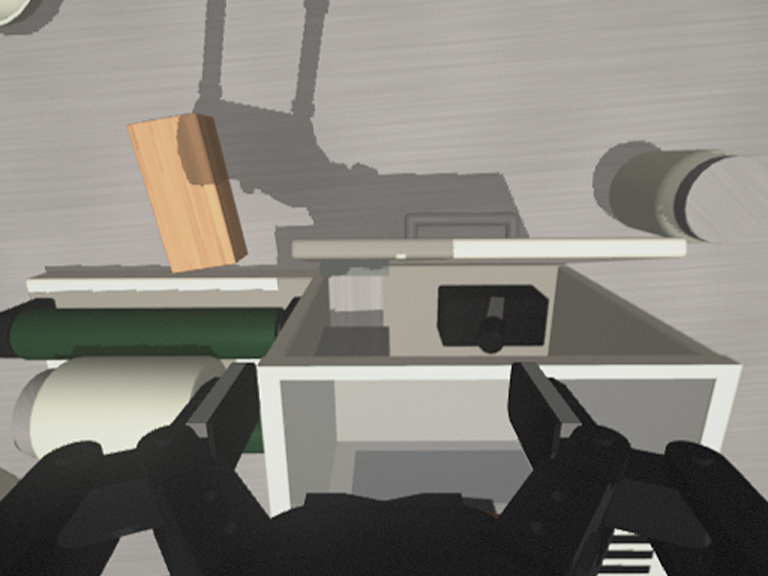

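```bash
cat >> h.py <<'E'
cw=calibration("wrist")
def wray(p,Rt,uv):
    H=cw["hand_eye"];d=H[:3,:3]@np.linalg.inv(cw["mtx"])@np.array([uv[0],uv[1],1.]);return p+Rt@H[:3,3],Rt@d
def wz(p,Rt,uv,z):
    o,d=wray(p,Rt,uv);return ML(o+d*(z/1000-o[2])/d[2])
E
python3 - <<'E'
from h import *
import cv2
z=np.load('w1.npz');p,Rt,im=z['p'],z['R'],z['im']
f=lambda u,v:((u+.5)/1.5-.5,(v+.5)/1.5-.5)
print("roof f edge",[wz(p,Rt,f(*q),275).round(1) for q in((258,367),(742,364),(500,366))])
print("door edge inner",[wz(p,Rt,f(*q),239).round(1) for q in((292,258),(687,257))])
print("door edge outer",[wz(p,Rt,f(*q),237).round(1) for q in((292,240),(687,240))])
for zz in (205,215,225): print(zz,[wz(p,Rt,f(*q),zz).round(1) for q in((330,275),(384,275),(330,311),(388,311))])
g=cv2.resize(im[165:250,195:380,::-1],None,fx=4.3,fy=4.3,interpolation=cv2.INTER_CUBIC);cv2.imwrite('pics/w1z.png',g)
E
```

```text
roof f edge [array([  -1.5, -127.8,  275. ]), array([ -2.2, 130.4, 275. ]), array([ -1.5,   1.6, 275. ])]
door edge inner [array([ -52.9, -113.6,  239. ]), array([-52.5, 115.6, 239. ])]
door edge outer [array([ -63.1, -113.3,  237. ]), array([-62.1, 115. , 237. ])]
205 [array([-33.5, -96.4, 205. ]), array([-33.4, -60.2, 205. ]), array([ -7.9, -97.5, 205. ]), array([ -7.7, -57.6, 205. ])]
215 [array([-36.2, -95.1, 215. ]), array([-36. , -60.2, 215. ]), array([-11.5, -96.1, 215. ]), array([-11.3, -57.7, 215. ])]
225 [array([-38.9, -93.8, 225. ]), array([-38.7, -60.2, 225. ]), array([-15.1, -94.7, 225. ]), array([-15. , -57.8, 225. ])]
```

View pics/w1z.png

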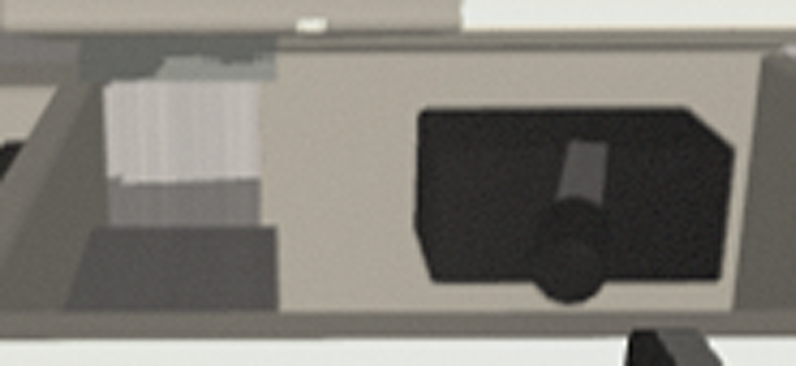

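```bash
python3 - <<'E'
from h import *
need(W(-65,-79.5,295),tgtR(40))
E
```

```text
mill now [-34.7 -58.4 339.7] force [-0.9 -0.1  0.3] t 2.08
rot [ -0.  -40.2  -0.2] shift(now axes) [ 30.1 -21.3  44.8] shift(target axes) [ 51.9 -21.1  14.8]
```

drive_tool(targets=[0,0,0,15,-10,0,0,0,-10,0,15,-11,0,0,0,-10,0,0,0,0,0,0,-10,0,0,0,0,0,0,-10.2,0,0,0,0,0,0,0,0,29,0,34,0,0,0,0,0,0,0,0], grip_force=40)

```text
clock: 2.95
position: [0.5424, -0.0918, 0.2927]
ee_rot: [0.34, 0.032, 0.94, -0.01]
contact_force: [0.9, -0.2, 1.4]
width: 0.0001
```

```bash
python3 - <<'E'
from h import *
import cv2
need(W(-13.6,-79.5,230),tgtR(40))
p,Rt,s=pose(); im=get_image("wrist"); print(s["width"])
cv2.imwrite('pics/w2.png',cv2.resize(im[:,:,::-1],None,fx=1.5,fy=1.5,interpolation=cv2.INTER_CUBIC))
E
```

```text
mill now [-70.3 -75.2 292.7] force [ 0.9 -0.2  1.4] t 2.95
rot [ 0.2 -0.2 -0. ] shift(now axes) [-3.4 -4.5 84.4] shift(target axes) [-3.1 -4.3 84.4]
7.312509160614296e-05
```

View pics/w2.png

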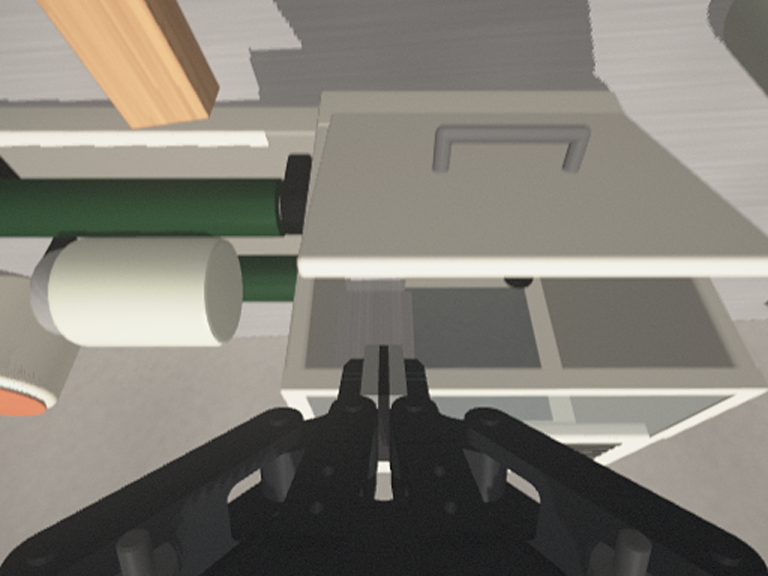

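drive_tool(targets=[0,0,0,-3,-4,28,0,0,0,0,0,0,28,0,0,0,0,0,0,28,0,0,0,0,0,0,0,0,0,0,0,0,0,0,0])

```text
clock: 3.62
position: [0.6041, -0.1024, 0.2366]
ee_rot: [0.345, 0.032, 0.938, -0.012]
contact_force: [-1.2, 0.5, -0.6]
width: 0.0
```

```bash
python3 - <<'E'
from h import *
import cv2
need(W(-13.6,-79.5,217),tgtR(40))
p,Rt,s=pose(); im=get_image("wrist"); 
cv2.imwrite('pics/w3.png',cv2.resize(im[100:300,130:400,::-1],None,fx=2.8,fy=2.8,interpolation=cv2.INTER_CUBIC))
im=get_image("side");cv2.imwrite('pics/s3.png',cv2.resize(im[130:280,200:360,::-1],None,fx=4,fy=4,interpolation=cv2.INTER_CUBIC))
E
```

```text
mill now [ -8.  -81.7 236.6] force [-1.2  0.5 -0.6] t 3.62
rot [-0.   0.4  0.1] shift(now axes) [17.   2.2 11.3] shift(target axes) [16.9  2.2 11.4]
```

View pics/w3.png

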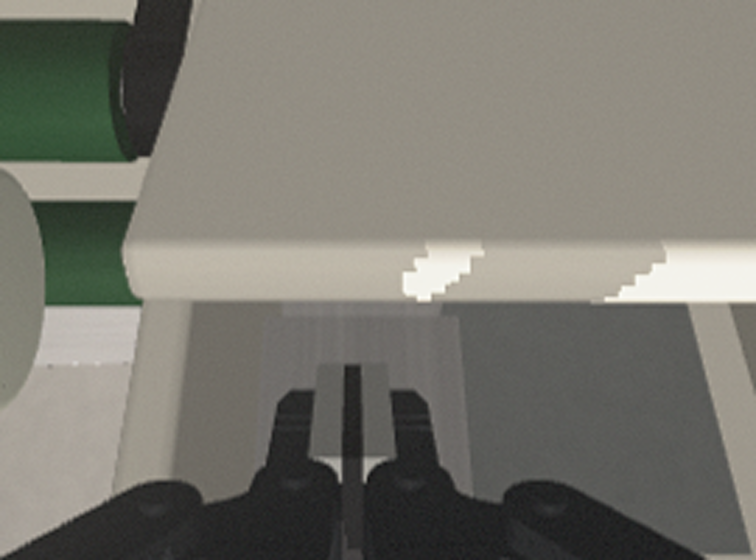

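View pics/s3.png

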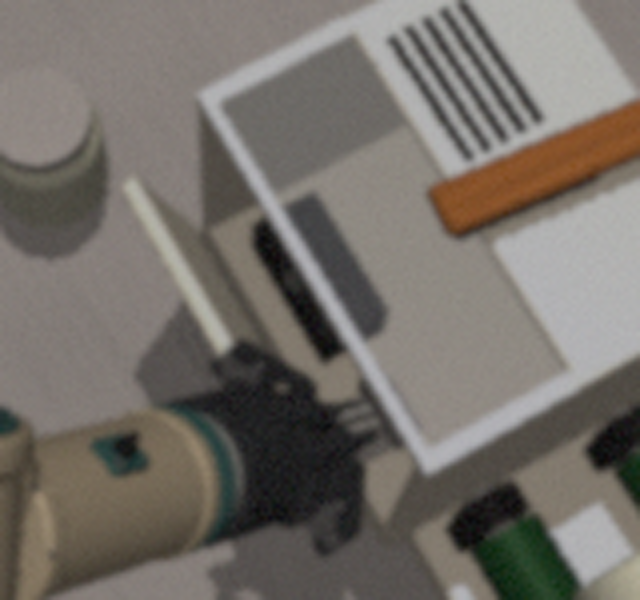

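drive_tool(targets=[0,0,0,7,1,4,0,0,0,0,7,1,4,0,0,0,0,0,0,0,0,0,0,0,0,0,0,0])

```text
clock: 4.22
position: [0.5976, -0.1001, 0.2192]
ee_rot: [0.343, 0.032, 0.939, -0.012]
contact_force: [0.6, 0.5, -0.2]
width: -0.0002
```

```bash
python3 - <<'E'
from h import *
need(W(-13.6,-79.5,217),tgtR(40))
E
```

```text
mill now [-14.5 -79.8 219.2] force [ 0.6  0.5 -0.2] t 4.22
rot [-0.   0.2 -0. ] shift(now axes) [0.7 0.3 2.3] shift(target axes) [0.7 0.3 2.3]
```

drive_tool(targets=[0,0,0,1.3,0,2.2,0,0,0,0,1.3,0,1.5,0,0,0,0,0,0,0,0])

```text
clock: 4.6
position: [0.5984, -0.1003, 0.2149]
ee_rot: [0.344, 0.032, 0.938, -0.012]
contact_force: [1.3, -0.2, -0.7]
width: 0.0002
```

drive_tool(targets=[0,0,0,1.3,0,1.5,0,0,0,0,1.3,0,1.5,0,0,0,0,0,0,0,0])

```text
clock: 4.97
position: [0.5998, -0.1011, 0.2132]
ee_rot: [0.346, 0.032, 0.938, -0.013]
contact_force: [1.7, 0.6, 4.5]
width: -0.0001
```

```bash
python3 - <<'E'
from h import *
import cv2
need(W(-13.6,-79.5,212),tgtR(40))
p,Rt,s=pose(); im=get_image("wrist"); 
cv2.imwrite('pics/w4.png',cv2.resize(im[100:300,130:400,::-1],None,fx=2.8,fy=2.8,interpolation=cv2.INTER_CUBIC))
E
```

```text
mill now [-12.4 -80.6 213.2] force [1.7 0.6 4.5] t 4.97
rot [-0.1  0.5 -0. ] shift(now axes) [1.7 1.1 0.1] shift(target axes) [1.7 1.1 0.1]
```

View pics/w4.png

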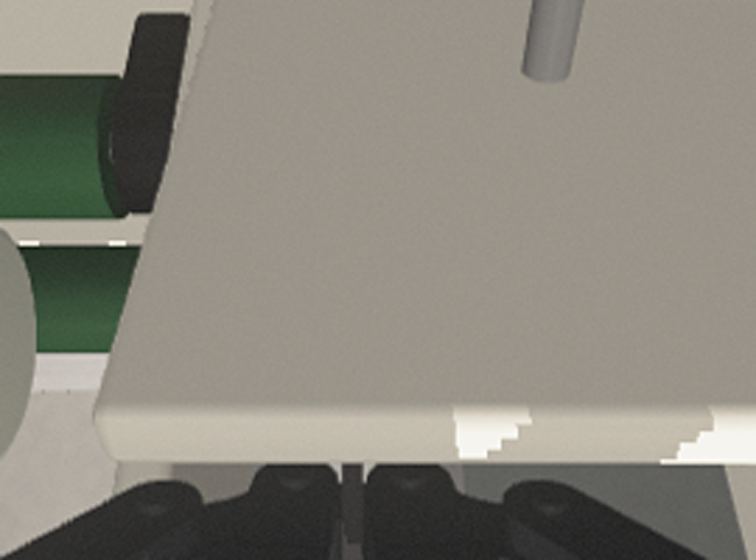

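drive_tool(targets=[0,0,0,1.3,0,1.5,0,0,0,0,1.3,0,1.5,0,0,0,0,0,0,0,0])

```text
clock: 5.4
position: [0.6006, -0.1017, 0.2106]
ee_rot: [0.347, 0.033, 0.937, -0.013]
contact_force: [1.4, -0.6, 8.1]
width: 0.0001
```

```bash
python3 - <<'E'
from h import *
need(W(-13.6,-79.5,207),tgtR(40))
E
```

```text
mill now [-11.5 -81.1 210.6] force [ 1.4 -0.6  8.1] t 5.4
rot [-0.2  0.7  0. ] shift(now axes) [3.9 1.6 1.4] shift(target axes) [3.9 1.6 1.4]
```

drive_tool(targets=[0,0,0,1,0,1.2,0,0,-1.5,0,4.5,0,-2.4,0,0,-1.5,0,4.5,0,-2.4,0,0,-1.5,0,4.5,0,-2.4,0,0,0,0,0,0,0,0])

```text
clock: 6.02
position: [0.585, -0.0964, 0.2084]
ee_rot: [0.376, 0.034, 0.926, -0.016]
contact_force: [-2.8, -0.2, 7.1]
width: 0.0003
```

```bash
python3 - <<'E'
from h import *
import cv2
need(W(-40,-79.5,203),tgtR(45))
p,Rt,s=pose(); im=get_image("wrist"); np.savez('w5',p=p,R=Rt,im=im)
cv2.imwrite('pics/w5.png',cv2.resize(im[:,:,::-1],None,fx=1.5,fy=1.5,interpolation=cv2.INTER_CUBIC))
E
```

```text
mill now [-27.4 -76.9 208.4] force [-2.8 -0.2  7.1] t 6.03
rot [-0.4 -0.7 -0.1] shift(now axes) [12.8 -2.6 -4.9] shift(target axes) [12.7 -2.6 -5.1]
```

View pics/w5.png

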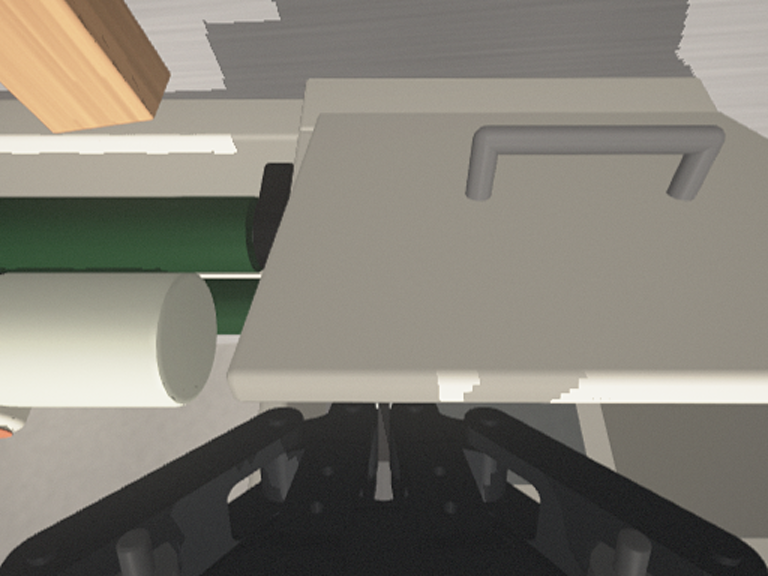

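```bash
cat >> h.py <<'E'
def door_angle(p,Rt,u,v,outer=False):
    c=cw;H=c["hand_eye"];best=[]
    for a in np.arange(.1,1.57,.002):
        x=-2-190*np.sin(a)-(12*np.cos(a) if outer else 0); z=55+190*np.cos(a)-(12*np.sin(a) if outer else 0)
        # point on edge line whose column matches: scan y
        ys=np.linspace(-116,116,59);P=np.array([W(x,y,z) for y in ys]);t=(P-p)@Rt;cc=(t-H[:3,3])@H[:3,:3]
        uv=cc@c["mtx"].T;uv=uv[:,:2]/uv[:,2:];o=np.argsort(uv[:,0]);best.append((abs(np.interp(u,uv[o,0],uv[o,1])-v),a))
    return min(best)
E
python3 - <<'E'
from h import *
f=lambda u,v:((u+.5)/1.5-.5,(v+.5)/1.5-.5)
z=np.load('w1.npz');print(door_angle(z['p'],z['R'],*f(500,257)),door_angle(z['p'],z['R'],*f(500,239),True))
z=np.load('w5.npz');print(door_angle(z['p'],z['R'],*f(500,403)),door_angle(z['p'],z['R'],*f(500,371),True))
E
```

```text
(np.float64(0.16948747048144241), np.float64(0.27000000000000013)) (np.float64(0.15958811045919674), np.float64(0.2620000000000001))
(np.float64(0.14832406330248205), np.float64(0.3760000000000002)) (np.float64(0.30738215979170036), np.float64(0.3780000000000002))
```

drive_tool(targets=[0,-1.5,0,4.5,-0.5,-2.4,0,0,-1.5,0,4.5,0,-2.4,0,0,-1.5,0,4.5,0,-2.4,0,0,-1.5,0,4.5,0,-2.4,0,0,0,0,0,0,0,0])

```text
clock: 6.7
position: [0.5708, -0.0792, 0.2277]
ee_rot: [0.401, 0.042, 0.915, -0.027]
contact_force: [0.6, -0.1, -0.9]
width: 0.0004
```

```bash
python3 - <<'E'
from h import *
import cv2
need(W(-40,-79.5,203),tgtR(45))
p,Rt,s=pose(); im=get_image("wrist"); np.savez('w6',p=p,R=Rt,im=im)
cv2.imwrite('pics/w6.png',cv2.resize(im[:,:,::-1],None,fx=1.5,fy=1.5,interpolation=cv2.INTER_CUBIC))
E
```

```text
mill now [-42.8 -60.8 227.7] force [ 0.6 -0.1 -0.9] t 6.7
rot [-1.8  2.3 -0.6] shift(now axes) [ 16.2 -18.3  19.4] shift(target axes) [ 15.5 -18.7  19.4]
```

View pics/w6.png

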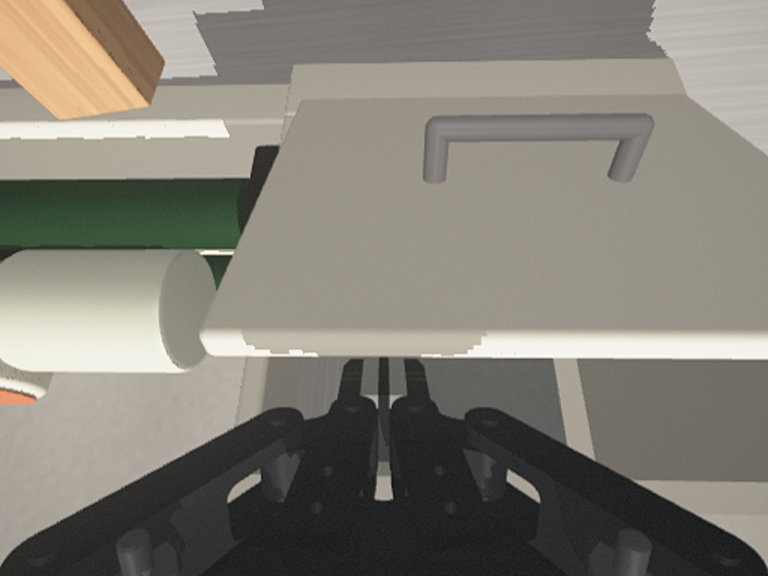

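```bash
python3 - <<'E'
from h import *
f=lambda u,v:((u+.5)/1.5-.5,(v+.5)/1.5-.5)
z=np.load('w6.npz');print(door_angle(z['p'],z['R'],*f(500,357)),door_angle(z['p'],z['R'],*f(500,331),True))
s=get_state();print(s["qpos"].round(3),s["effort"].round(1))
E
```

```text
(np.float64(0.013276653007949335), np.float64(0.3780000000000002)) (np.float64(0.19064158257265262), np.float64(0.3760000000000002))
[-0.388 -0.014  2.198  0.938  0.25  -2.704] [  0.2 -22.4 -22.8   0.9  -1.8   0. ]
```

drive_tool(targets=[0,5,0,-3,0,-6,0,0,5,0,0,0,-5,0,0,5,0,0,0,0,0,0,0,0,0,0,0,0])

```text
clock: 7.25
position: [0.571, -0.0754, 0.2373]
ee_rot: [0.3, 0.04, 0.953, -0.017]
contact_force: [-0.2, -0.2, 0.5]
width: -0.0001
```

```bash
python3 - <<'E'
from h import *
need(W(-50,-20,215),tgtR(20))
s=get_state();print(s["qpos"].round(3))
E
```

```text
mill now [-42.8 -56.9 237.3] force [-0.2 -0.2  0.5] t 7.25
rot [-0.9 14.9 -0.7] shift(now axes) [19.  37.  13.5] shift(target axes) [14.4 36.9 18.5]
[-0.34   0.005  1.995  0.261  0.561 -2.007]
```

drive_tool(targets=[-0.5,8,0,0,18,0,0,-0.4,7,-0.7,0,19,0,0,0,0,0,14,0,18,0,0,0,0,0,0,0,0])

```text
clock: 7.75
position: [0.5634, -0.0364, 0.2114]
ee_rot: [0.169, 0.034, 0.985, -0.004]
contact_force: [-0.2, -0.3, 0.1]
width: -0.0001
```

```bash
python3 - <<'E'
from h import *
import cv2
need(W(-50,-20,215),tgtR(20))
p,Rt,s=pose();print(s["qpos"].round(3))
im=get_image("wrist"); np.savez('w7',p=p,R=Rt,im=im)
cv2.imwrite('pics/w7.png',cv2.resize(im[:,:,::-1],None,fx=1.5,fy=1.5,interpolation=cv2.INTER_CUBIC))
E
```

```text
mill now [-53.1 -18.6 211.4] force [-0.2 -0.3  0.1] t 7.75
rot [ 0.2 -0.5 -0.1] shift(now axes) [-4.1 -1.4 -2.3] shift(target axes) [-4.1 -1.4 -2.3]
[-0.224  0.105  1.834  0.073  0.868 -1.764]
```

View pics/w7.png

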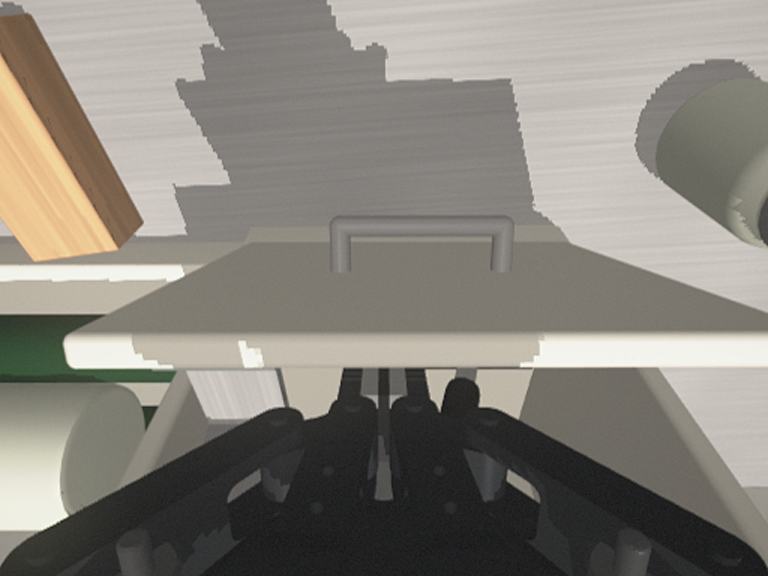

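drive_tool(targets=[0,0,0,9,0,5.5,0,0,0,0,9,0,5.5,0,0,0,0,15,0,4,0,0,0,0,15,0,4,0,0,0,0,14,0,6.8,0,0,0,0,14,0,6.8,0,0,0,0,12.3,0,9.4,0,0,0,0,12.3,0,9.4,0,0,0,0,0,0,0,0])

```text
clock: 8.93
position: [0.4845, -0.031, 0.1291]
ee_rot: [0.168, 0.034, 0.985, -0.004]
contact_force: [0.5, -0.1, -0.1]
width: -0.0
```

```bash
python3 - <<'E'
from h import *
import cv2
need(W(-146,-20,70),tgtR(20))
p,Rt,s=pose();print(s["qpos"].round(3))
im=get_image("scene")
cv2.imwrite('pics/s8.png',cv2.resize(im[100:320,80:330,::-1],None,fx=2.6,fy=2.6,interpolation=cv2.INTER_CUBIC))
E
```

```text
mill now [-132.1  -18.5  129.1] force [ 0.5 -0.1 -0.1] t 8.93
rot [ 0.2 -0.7 -0.1] shift(now axes) [32.7 -1.7 51.2] shift(target axes) [33.3 -1.5 50.8]
[-0.257  0.077  2.107  0.111  0.629 -1.837]
```

View pics/s8.png

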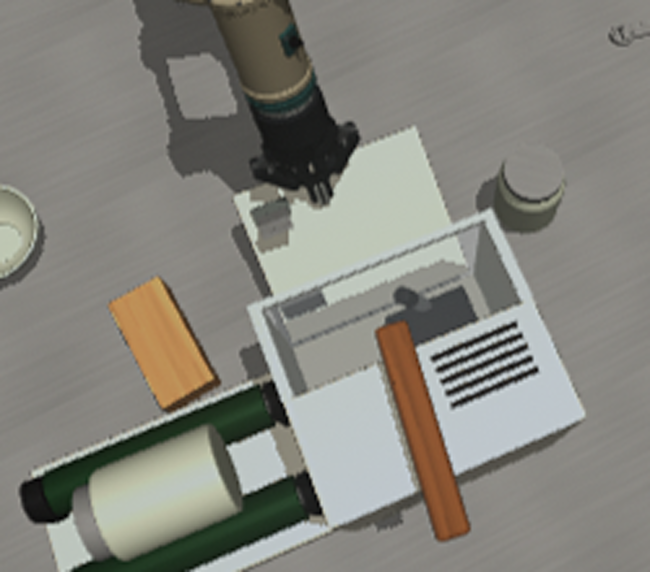

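drive_tool(targets=[0,0,0,10,0,11.6,0,0,0,0,10,0,11.6,0,0,0,0,7,0,13.4,0,0,0,0,6,0,13,0,0,0,0,0,0,0,0])

```text
clock: 9.6
position: [0.4723, -0.0303, 0.0727]
ee_rot: [0.17, 0.034, 0.985, -0.004]
contact_force: [0.7, -0.3, -0.2]
width: 0.0001
```

```bash
python3 - <<'E'
from h import *
need(W(-146,-20,60),tgtR(20))
p,Rt,s=pose();print(s["qpos"].round(3))
E
```

```text
mill now [-144.3  -18.7   72.7] force [ 0.7 -0.3 -0.2] t 9.6
rot [ 0.2 -0.5 -0.1] shift(now axes) [ 5.8 -1.4 11.4] shift(target axes) [ 5.9 -1.3 11.3]
[-0.264  0.149  2.219  0.158  0.445 -1.897]
```

drive_tool(targets=[0,0,0,2,0,6,0,0,0,0,2,0,6,0,0,0,0,0,0,0,0])

```text
clock: 9.98
position: [0.4737, -0.0307, 0.0608]
ee_rot: [0.171, 0.034, 0.985, -0.005]
contact_force: [-0.1, 0.1, 0.2]
width: -0.0001
```

```bash
python3 - <<'E'
from h import *
import cv2
need(W(-146,-20,60),tgtR(20))
p,Rt,s=pose()
im=get_image("scene")
cv2.imwrite('pics/s9.png',cv2.resize(im[100:320,80:330,::-1],None,fx=2.6,fy=2.6,interpolation=cv2.INTER_CUBIC))
im=get_image("wrist"); np.savez('w9',p=p,R=Rt,im=im)
cv2.imwrite('pics/w9.png',cv2.resize(im[:,:,::-1],None,fx=1.5,fy=1.5,interpolation=cv2.INTER_CUBIC))
E
```

```text
mill now [-142.9  -19.    60.8] force [-0.1  0.1  0.2] t 9.97
rot [ 0.1 -0.3 -0.1] shift(now axes) [ 3.2 -1.  -0.3] shift(target axes) [ 3.2 -1.  -0.3]
```

View pics/s9.png

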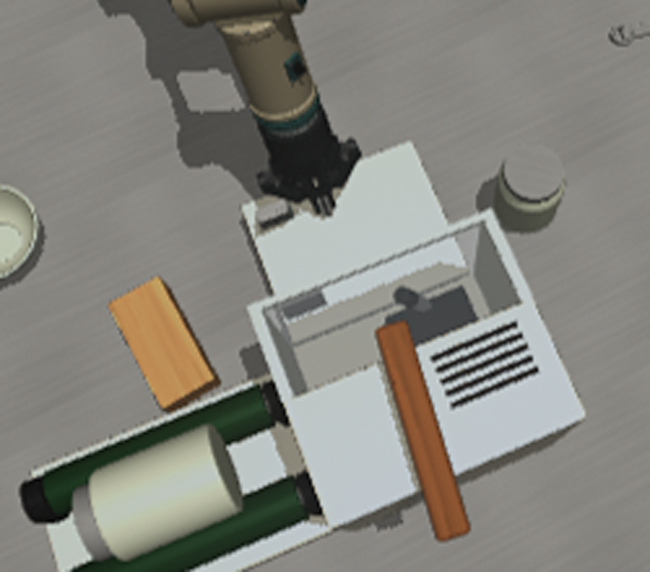

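View pics/w9.png

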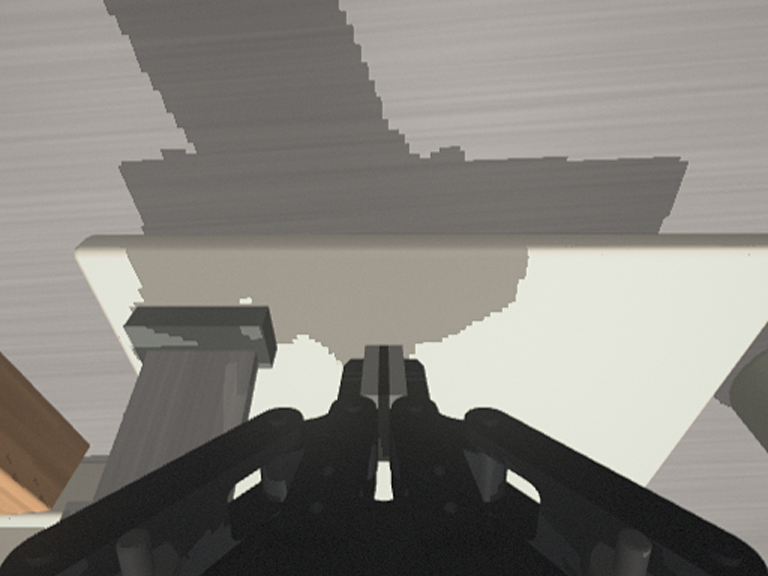

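```bash
python3 - <<'E'
from h import *
f=lambda u,v:((u+.5)/1.5-.5,(v+.5)/1.5-.5)
z=np.load('w9.npz')
for u in (300,450,700): print(door_angle(z['p'],z['R'],*f(u,248)),door_angle(z['p'],z['R'],*f(u,235),True))
for zz in (55,65,80):print(zz,[wz(z['p'],z['R'],f(*q),zz).round(1) for q in((78,252),(765,250))])
E
```

```text
(np.float64(0.08040606781511883), np.float64(1.5680000000000014)) (np.float64(3.207960412510147e-05), np.float64(1.5460000000000014))
(np.float64(0.10475045997529264), np.float64(1.5680000000000014)) (np.float64(0.17948236918780935), np.float64(1.5440000000000014))
(np.float64(0.013232302626136061), np.float64(1.5660000000000014)) (np.float64(0.12366163078266368), np.float64(1.5440000000000014))
55 [array([-190.4, -114.9,   55. ]), array([-190.7,  101.1,   55. ])]
65 [array([-196.6, -106.5,   65. ]), array([-196.8,   90.7,   65. ])]
80 [array([-205.8,  -94. ,   80. ]), array([-206. ,   74.9,   80. ])]
```

```bash
python3 - <<'E'
from h import *
def px(o,d):
    o=ML(o);d=RM.T@d;return o+d*(26-o[0])/d[0]
f=lambda u,v:((u+.5)/1.5-.5,(v+.5)/1.5-.5)
z=np.load('w1.npz')
g=lambda u,v:((u+.5)/4.3-.5+195,(v+.5)/4.3-.5+165)
print("tip disc centre",px(*wray(z['p'],z['R'],g(571,270))).round(1))
z=np.load('w7.npz');print("w7 tip",px(*wray(z['p'],z['R'],f(462,392))).round(1))
print("scene",px(*ray("scene",((404+.5)/2.6-.5+80,(295+.5)/2.6-.5+100))).round(1))
for q in (0,.1,.2,.25): print(q,45+92*np.sin(q-.45),100+92*np.cos(q-.45))
need(W(-60,-25,215),tgtR(40,7))
E
```

```text
tip disc centre [ 26.   21.7 180.6]
w7 tip [ 26.   27.7 155.9]
scene [ 26.   21.2 176.2]
0 4.983170861766816 182.84113341644627
0.1 13.453401714098476 186.42228958195886
0.2 22.238835748583888 189.13994279737932
0.25 26.72242156685437 190.16612516139423
mill now [-143.1  -18.9   60.9] force [-0.3  0.3  0.4] t 10.07
rot [ -3.4 -20.3  -6.2] shift(now axes) [-130.2   -5.6 -117.1] shift(target axes) [-161.7  -16.2  -65.4]
```

drive_tool(targets=[0,0,0,-10,0,-35,0,0,0,0,-25,0,-40,0,0,0,0,-40,0,-30,0,0,0,0,-45,0,-12,0,0,-5,0,0,0,0,0,0,-5,0,0,0,0,0,0,0,0,0,0,0,0])

```text
clock: 10.95
position: [0.5447, -0.0356, 0.2104]
ee_rot: [0.255, 0.034, 0.966, -0.007]
contact_force: [-0.5, -0.4, 0.8]
width: 0.0002
```

```bash
python3 - <<'E'
from h import *
import cv2
need(W(-60,-15,230),tgtR(40))
p,Rt,s=pose();print(s["qpos"].round(3))
im=get_image("wrist"); np.savez('w10',p=p,R=Rt,im=im)
cv2.imwrite('pics/w10.png',cv2.resize(im[:,:,::-1],None,fx=1.5,fy=1.5,interpolation=cv2.INTER_CUBIC))
E
```

```text
mill now [-71.8 -19.1 210.4] force [-0.5 -0.4  0.8] t 10.95
rot [  0.1 -10.5  -0.2] shift(now axes) [-19.9   4.1 -11.3] shift(target axes) [-21.6   4.1  -7.5]
[-0.256  0.012  2.012  0.164  0.616 -1.866]
```

View pics/w10.png

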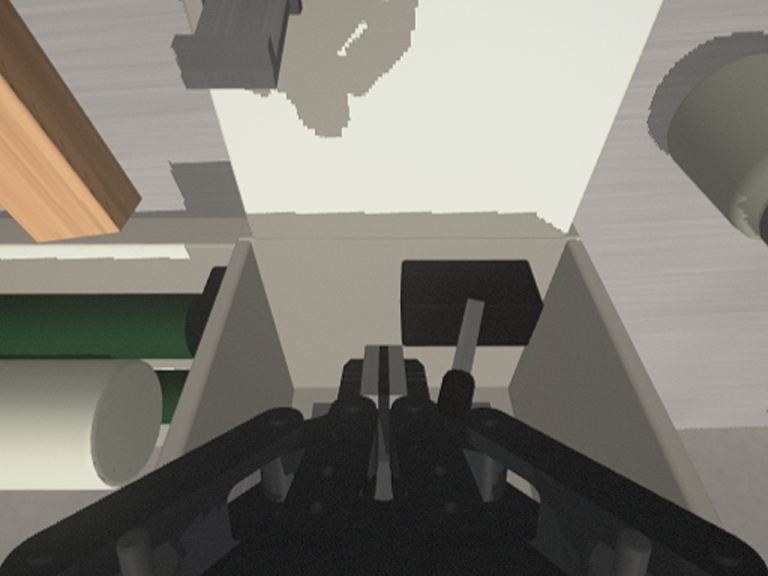

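drive_tool(targets=[0,-6,0,-10,0,0,0,0,-6,0,-10,0,0,0,0,0,0,-8,0,15,0,0,0,0,0,0,0,0])

```text
clock: 11.5
position: [0.5822, -0.0388, 0.2171]
ee_rot: [0.356, 0.032, 0.934, -0.011]
contact_force: [0.1, -0.8, 0.1]
width: 0.0002
```

```bash
python3 - <<'E'
from h import *
import cv2
need(W(20,-15,158),tgtR(42))
p,Rt,s=pose();print(s["qpos"].round(3))
E
```

```text
mill now [-34.1 -19.7 217.1] force [ 0.1 -0.8  0.1] t 11.5
rot [ 0.1 -0.3 -0.1] shift(now axes) [-1.1  4.6 80.1] shift(target axes) [-0.7  4.7 80.1]
[-0.272  0.018  2.12   0.452  0.316 -2.154]
```

drive_tool(targets=[0,0,0,0,4,20,0,0,0,0,0,4,20,0,0,0,0,0,0,0,0])

```text
clock: 11.88
position: [0.6081, -0.0318, 0.1859]
ee_rot: [0.355, 0.032, 0.934, -0.011]
contact_force: [-0.5, 0.4, -0.0]
width: -0.0001
```

```bash
python3 - <<'E'
from h import *
import cv2
need(W(20,-10,158),tgtR(42))
p,Rt,s=pose();print(s["qpos"].round(3))
im=get_image("wrist"); np.savez('w11',p=p,R=Rt,im=im)
cv2.imwrite('pics/w11.png',cv2.resize(im[:,:,::-1],None,fx=1.5,fy=1.5,interpolation=cv2.INTER_CUBIC))
E
```

```text
mill now [ -8.8 -10.9 185.9] force [-0.5  0.4 -0. ] t 11.88
rot [ 0.1 -0.4 -0.1] shift(now axes) [-3.   0.8 40. ] shift(target axes) [-2.7  0.9 40. ]
[-0.234  0.101  2.126  0.525  0.226 -2.208]
```

View pics/w11.png

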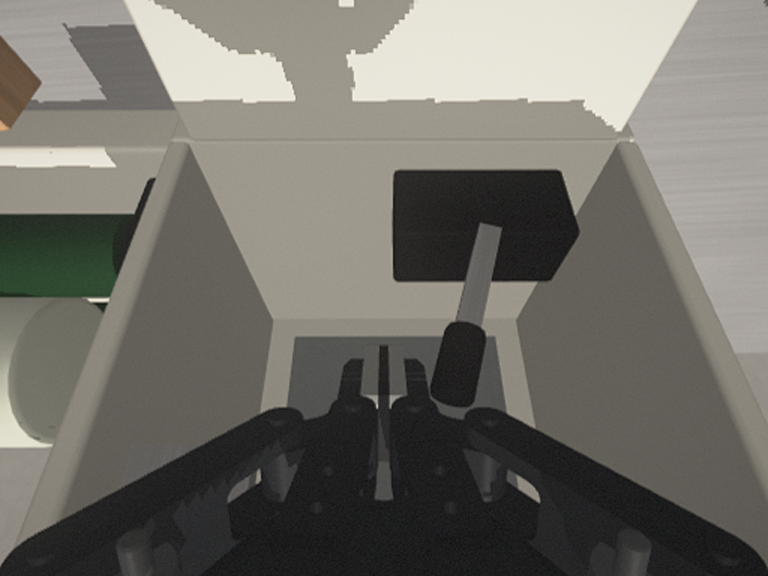

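drive_tool(targets=[0,4,0,0,0,0,0,0,4,0,0,0,0,0,0,0,0,0,0,0,0])

```text
clock: 12.3
position: [0.6089, -0.0328, 0.1893]
ee_rot: [0.292, 0.033, 0.956, -0.01]
contact_force: [0.3, -0.2, -0.2]
width: 0.0
```

```bash
python3 - <<'E'
from h import *
need(W(21,-10,147),tgtR(34))
p,Rt,s=pose();print(s["qpos"].round(3))
E
```

```text
mill now [ -7.9 -11.9 189.3] force [ 0.3 -0.2 -0.2] t 12.3
rot [ 0. -0. -0.] shift(now axes) [-0.3  1.9 51.2] shift(target axes) [-0.3  1.9 51.2]
[-0.219  0.115  2.004  0.198  0.443 -1.874]
```

Now straight in along the tool axis.

drive_tool(targets=[0,0,0,0,1,17,0,0,0,0,0,1,17,0,0,0,0,0,0,17,0,0,0,0,0,0,0,0])

```text
clock: 12.8
position: [0.6347, -0.0319, 0.1415]
ee_rot: [0.288, 0.034, 0.957, -0.009]
contact_force: [-0.2, -0.7, -0.0]
width: -0.0
```

```bash
python3 - <<'E'
from h import *
import cv2
need(W(21,47,147),tgtR(34))
p,Rt,s=pose();print(s["qpos"].round(3))
im=get_image("wrist"); np.savez('w12',p=p,R=Rt,im=im)
cv2.imwrite('pics/w12.png',cv2.resize(im[:,:,::-1],None,fx=1.5,fy=1.5,interpolation=cv2.INTER_CUBIC))
im=get_image("side");cv2.imwrite('pics/s12.png',cv2.resize(im[100:280,180:400,::-1],None,fx=3,fy=3,interpolation=cv2.INTER_CUBIC))
E
```

```text
mill now [ 17.7  -9.2 141.5] force [-0.2 -0.7 -0. ] t 12.8
rot [ 0.1 -0.5 -0.1] shift(now axes) [-5.6 56.2 -2.6] shift(target axes) [-5.8 56.2 -2.7]
[-0.204  0.214  2.019  0.233  0.338 -1.902]
```

View pics/w12.png

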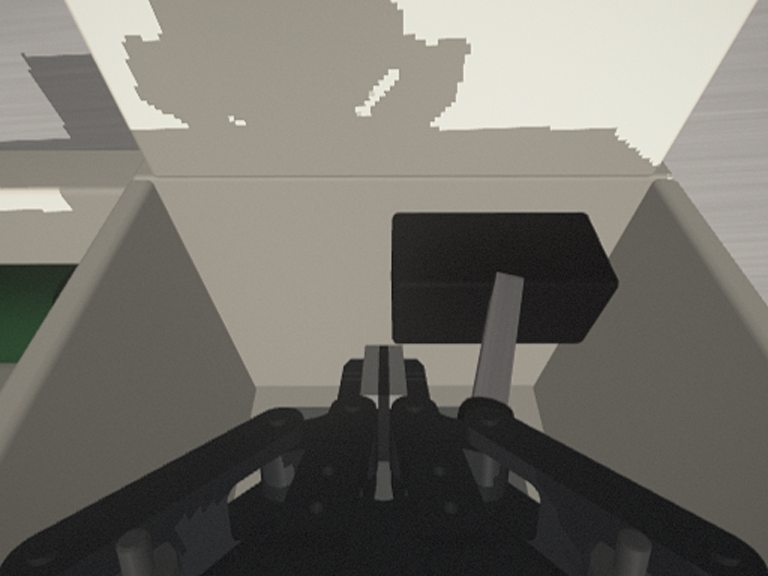

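View pics/s12.png

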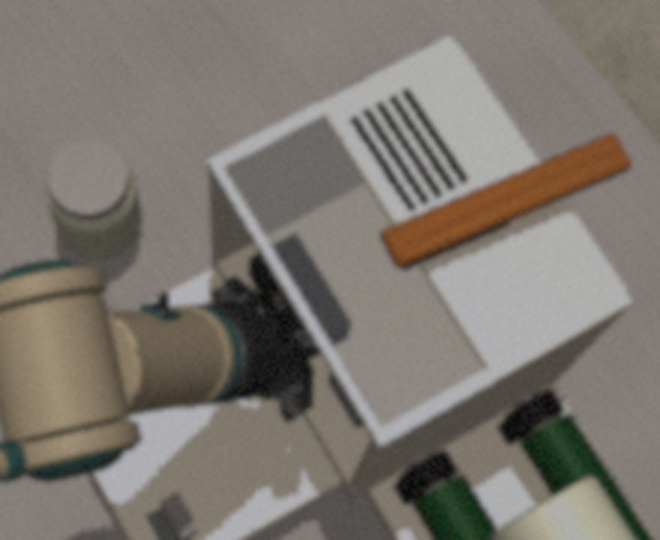

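drive_tool(targets=[0,0,0,-5.5,0,0,0,0,0,0,0,9,0,0,0,0,0,0,9,0,0,0,0,0,0,9,0,0,0,0,0,0,9,0,0,0,0,0,0,0,0,0])

```text
clock: 13.65
position: [0.6429, 0.0037, 0.1488]
ee_rot: [0.291, 0.033, 0.956, -0.009]
contact_force: [-1.2, -0.6, -0.1]
width: 0.0001
```

```bash
python3 - <<'E'
from h import *
import cv2
need(W(22,47,146),tgtR(34))
p,Rt,s=pose();print(s["qpos"].round(3))
im=get_image("wrist"); np.savez('w13',p=p,R=Rt,im=im)
cv2.imwrite('pics/w13.png',cv2.resize(im[:,:,::-1],None,fx=1.5,fy=1.5,interpolation=cv2.INTER_CUBIC))
E
```

```text
mill now [ 23.5  26.9 148.8] force [-1.2 -0.6 -0.1] t 13.65
rot [ 0.1 -0.2 -0.1] shift(now axes) [ 2.8 20.1  1.6] shift(target axes) [ 2.8 20.1  1.5]
[-0.12   0.214  1.998  0.09   0.34  -1.697]
```

View pics/w13.png

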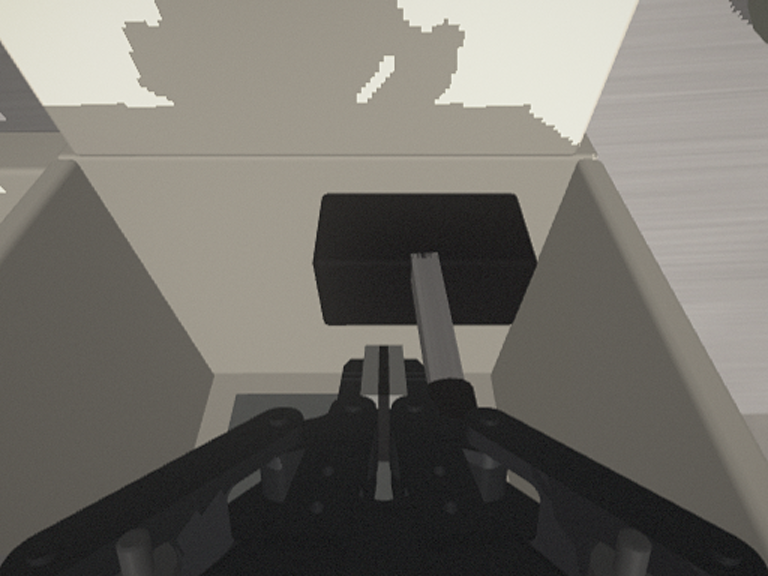

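drive_tool(targets=[0,0,0,1,8,0,0,0,0,0,1,8,0,0,0,0,0,0,0,0,0])

```text
clock: 14.08
position: [0.6421, 0.0196, 0.1469]
ee_rot: [0.29, 0.033, 0.956, -0.009]
contact_force: [-0.4, -0.8, 0.5]
width: -0.0001
```

```bash
python3 - <<'E'
from h import *
import cv2
need(W(22,47,146),tgtR(34))
p,Rt,s=pose();print(s["qpos"].round(3))
im=get_image("wrist"); np.savez('w14',p=p,R=Rt,im=im)
cv2.imwrite('pics/w14.png',cv2.resize(im[:,:,::-1],None,fx=1.5,fy=1.5,interpolation=cv2.INTER_CUBIC))
E
```

```text
mill now [ 21.6  42.7 146.9] force [-0.4 -0.8  0.5] t 14.07
rot [ 0.1 -0.2 -0.1] shift(now axes) [0.2 4.3 1. ] shift(target axes) [0.2 4.3 1. ]
[-0.083  0.217  2.     0.03   0.336 -1.61 ]
```

View pics/w14.png

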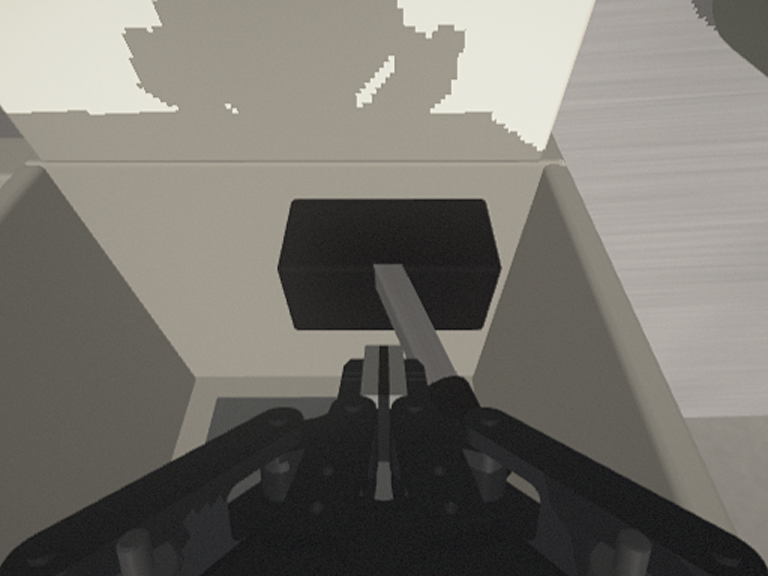

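```bash
cat >> h.py <<'E'
def px(o,d,X=26):
    o=ML(o);d=RM.T@d;return o+d*(X-o[0])/d[0]
F15=lambda u,v:((u+.5)/1.5-.5,(v+.5)/1.5-.5)
E
python3 - <<'E'
from h import *
for fn,pts in (('w12',((510,275),(490,398))),('w13',((425,255),(449,380))),('w14',((389,267),(440,380)))):
    z=np.load(fn+'.npz');P=[px(*wray(z['p'],z['R'],F15(*q)),20) for q in pts]
    d=P[1]-P[0];print(fn,[x.round(1) for x in P],"lever",.45+np.arctan2(d[1],d[2]), .45+np.arctan2(P[1][1]-45,P[1][2]-100))
E
```

```text
w12 [array([20. , 47.6, 93.2]), array([ 20. ,  29.1, 151.9])] lever 0.1456025364558643 0.15288625019203678
w13 [array([20. , 45.6, 93.8]), array([ 20. ,  50.2, 155. ])] lever 0.5257854961248916 0.5447468469278293
w14 [array([20. , 45.3, 97.3]), array([ 20. ,  63.1, 152.1])] lever 0.7636437504677487 0.784179030323148
```

Lever at about 0.77; a little further, to the stop.

drive_tool(targets=[0,0,0,0,4,0,0,0,0,0,0,3,0,0,0,0,0,0,0,0,0])

```text
clock: 14.5
position: [0.6419, 0.0267, 0.1461]
ee_rot: [0.289, 0.033, 0.957, -0.009]
contact_force: [-0.7, -1.9, -0.9]
width: -0.0002
```

```bash
python3 - <<'E'
from h import *
import cv2
need(W(22,47,146),tgtR(34))
p,Rt,s=pose()
im=get_image("wrist"); np.savez('w15',p=p,R=Rt,im=im)
cv2.imwrite('pics/w15.png',cv2.resize(im[:,:,::-1],None,fx=1.5,fy=1.5,interpolation=cv2.INTER_CUBIC))
E
```

```text
mill now [ 20.9  49.8 146.1] force [-0.7 -1.9 -0.9] t 14.5
rot [ 0.1 -0.3 -0.1] shift(now axes) [-0.9 -2.8  0.7] shift(target axes) [-0.9 -2.8  0.7]
```

View pics/w15.png

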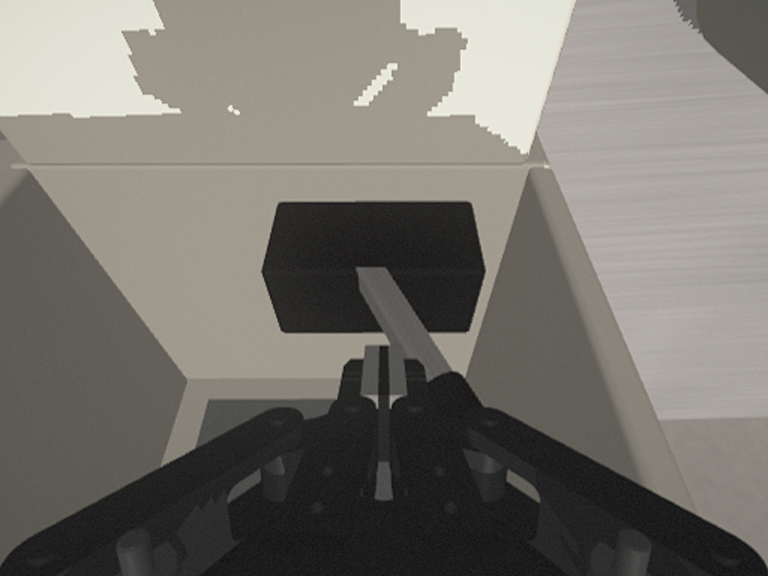

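```bash
python3 - <<'E'
from h import *
z=np.load('w15.npz');P=[px(*wray(z['p'],z['R'],F15(*q)),20) for q in ((372,269),(437,376))]
d=P[1]-P[0];print([x.round(1) for x in P],"lever",.45+np.arctan2(d[1],d[2]), .45+np.arctan2(P[1][1]-45,P[1][2]-100))
E
```

```text
[array([20. , 44.9, 96.9]), array([ 20. ,  69.3, 149.3])] lever 0.8862930170407998 0.908457644468194
```

drive_tool(targets=[0,0,0,0,2,0,0,0,0,0,0,0,0,0,0,0,0,0,-9,0,0,0,0,0,0,-12,0,0,0,0,0,0,-12,0,0,0,0,0,0,-10,-10,0,0,0,0,0,-5,-25,0,0,0,0,0,0,-40,0,0,0,0,5,0,-45,0,0,0,0,20,0,-45,0,0,0,0,0,0,0,0])

```text
clock: 15.92
position: [0.5259, -0.0113, 0.2728]
ee_rot: [0.292, 0.033, 0.956, -0.009]
contact_force: [0.5, 1.2, -0.3]
width: -0.0001
```

```bash
python3 - <<'E'
from h import *
import cv2
need(W(22,47,146),tgtR(34))
p,Rt,s=pose();print(s["qpos"].round(3),s["width"])
im=get_image("wrist"); np.savez('w16',p=p,R=Rt,im=im)
cv2.imwrite('pics/w16.png',cv2.resize(im[:,:,::-1],None,fx=1.5,fy=1.5,interpolation=cv2.INTER_CUBIC))
im=get_image("scene")
cv2.imwrite('pics/s16.png',cv2.resize(im[100:320,80:330,::-1],None,fx=2.6,fy=2.6,interpolation=cv2.INTER_CUBIC))
E
```

```text
mill now [-92.2   3.9 272.8] force [ 0.5  1.2 -0.3] t 15.93
rot [ 0.1  0.  -0.1] shift(now axes) [-23.7  42.9 169. ] shift(target axes) [-23.8  43.1 168.9]
[-0.21  -0.106  1.993  0.13   0.67  -1.789] -0.00013501750748138363
```

View pics/w16.png

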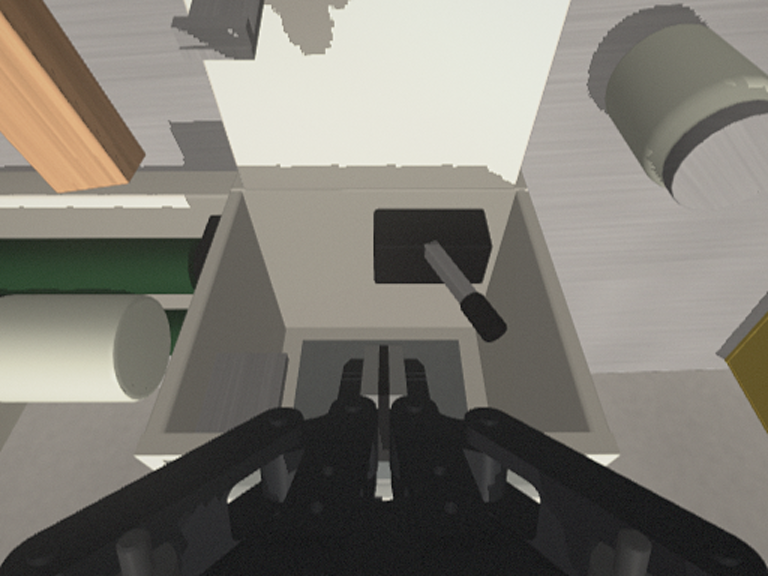

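View pics/s16.png

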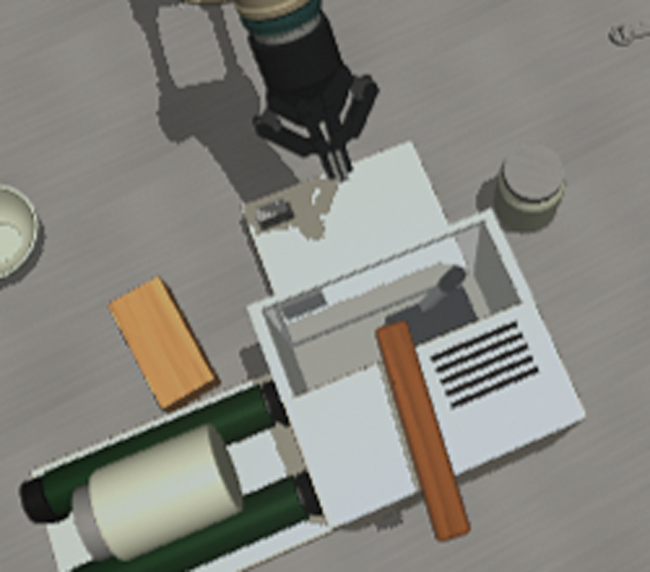

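```bash
python3 - <<'E'
from h import *
z=np.load('w16.npz');P=[px(*wray(z['p'],z['R'],F15(*q)),24) for q in ((432,247),(486,318))]
d=P[1]-P[0];print("lever",.45+np.arctan2(d[1],d[2]))
print("door edge", door_angle(z['p'],z['R'],300,1)[0])
print(get_state()["contact_force"].round(1)); print(sign_off())
E
```

```text
lever 0.8893968076906977
door edge 0.23136648750841582
[-0.5  0.9 -0.5]
the job is handed in; nothing more can be done
None
```

The door is fully down, the lever is all the way left, and I handed the job in at about 16 s. One joint reading may have broken a limit, and I don't know whether that fails the run.

**What I did**
- **Catch and door:** I pressed the catch down with the closed fingers tilted 40°, at about 7–8 N. I then pulled the door past the strike, measured at 0.377 rad in the wrist view, with 7 N still on the tongue.
- **Lowering:** I pushed the door down from inside to its stop.
- **Lever:** I swung it left from about 0.15–0.2 rad.

**Last checks**
- **Lever:** 0.89 rad in the wrist view after backing out.
- **Door:** between 1.54 and 1.57 rad, measured at its lowest point. The later pictures still show it flat. My final scripted door-angle check used a meaningless pixel and says nothing.
- **Catch:** it looks released and stands square to the door. I judged this from the picture only.
- **Bystanders:** the jar and the timber look unmoved in the scene pictures. I compared these by eye, not by measurement.
- **Contact:** the tool is well clear of everything, and the force reading is near zero.

**What went wrong**
- **Joint limit:** during the door pull the wrist came close to a singular pose. Joint 6 read -2.704 against its -2.7 limit, and the tool slid off the catch, up and to the left. By then the door was already at about 0.377 rad. I backed off straight away and used smaller tilts for the rest.
- **Catch value never read directly:** I inferred that the catch was held down from the force and from the door passing the strike.

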